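Close the air filter and test the glass-drying gun

ROBOT

A 7-joint arm with a two-finger parallel gripper is mounted at the origin on the work surface. World frame = base frame: x ahead of the robot, y to its left, z up, the work surface at z = 0. Lengths are in m, angles in degrees, forces in N, time in s.
With the tool pointing down it reaches from about 0.425 to 0.875 m from the base axis. Payload 4.7 kg.
Tool frame: the origin (TCP) lies on the centre line of the jaws, within the pads' length; the fingertips stand 19 mm ahead of it and the grasp point (between the pads) is the TCP; z points along the fingers, y is the line along which they close (so a half turn about z gives the same grasp; the last joint's range is limited). The gripper opens to 87 mm and grips with 3 to 60 N. Pads are 19 mm wide; open, the fingers measure 117 mm over their backs; the gripper's body (75 mm by 190 mm) begins 51 mm behind the grasp point.
Start: joints at [65.609, 18.392, -4.016, 83.108, 1.295, 78.541, -3.26], TCP at [0.277, -0.588, 0.242] pointing down, gripper open.
Joint ranges: [-163.93, 163.93], [-17.29, 119.83], [-79.2, 71.16], [3.27, 140.29], [-89.18, 269.18], [5.43, 117.66], [-154.24, 154.24]. Speed limits (degrees/s): [147.25, 147.25, 180, 180, 180, 180, 180].

INTERFACE

Orientations are given as [roll, pitch, yaw] about the fixed x, y, z axes, in that order (R = Rz(yaw) Ry(pitch) Rx(roll)).
In Python, from cell import env, imaging gives the robot as it stands.
- The arm moves only by the shell command python3 -m crank 'ROWS' [OPENING] [FORCE]. ROWS is JSON, a list of rows, each an object of numbers: "x", "y", "z": the shift along the tool's x, y, z in m; "turn": the turn about the tool's z in rad. In form: [{"x": .., "y": .., "z": .., "turn": ..}, ...]. A call has 1 to 12 rows; each row is the pose to reach, as a shift and turn from the pose commanded when the call began, along the tool's axes at that moment; what a row does not reach only later rows make up. A row lasts 1/8 s, in which the tool goes at most 62.5 mm and 10.7 degrees, less where a joint would pass 70% of its speed; a pose out of reach is approached as far as the arm can. A call with a gripper value outside its range is refused whole. OPENING is the finger opening in m, from 0 to 0.087, set as the call begins (- or left out, the last holds). The fingers move at their own pace and stop on an object; FORCE is the grip in N (left out, the last holds). Time passes only in rows, so rows that repeat a pose let the fingers close. It gives the time, the measured TCP pose, the force, the opening and the grip force at its end, in the units of the state.
- env.get_obs(): the state, without advancing time (a new reading comes with each control period).
- imaging.read_camera(name): name is "side" or "top" or "wrist"; returns the picture (420x560x3 uint8, red, green, blue); there is no depth.
- imaging.get_calibration(name): a dict with "camera_matrix" (3x3 intrinsics, pixels), "position" and "attitude" of the camera in the world. Camera axes: x right, y up, looking along -z (the intrinsics and any distortion apply to the point x, -y, -z); pixel columns grow to the right and rows downward; lengths in m; the calibration is good to about 2 mm. A picture is of the moment at which its call begins: read the wrist's pose just before it. get_calibration takes no time and is no camera call; for the wrist camera it gives the pose at the moment of the call.
- env.sign_off(): hands the job in; it is judged then, once.
The state is a dict: "time_s": time; "qpos": joint angles; "joint_velocities": joint speeds; "effort": joint torques, N m; "tool_pos": TCP position; "tool_rot": TCP orientation; "force": force on the tool from outside, world axes, zero at the start; "wrist_torque": the same for the moment, N m; "grip_width": finger opening in m; "grasp_force": force on a finger pad.
Only numpy, scipy, OpenCV 4.12 (cv2) and the standard library are available. Lean on these libraries where they do the work, as an engineer would, in place of code of your own. Each camera call takes 0.05 s, during which the arm holds its last target. There are 200 camera calls.

TASK

The filter of the glass-drying air line has just been cleaned and its round cap is still loose. Screw the cap down clockwise until it stops tight, and only then squeeze the trigger of the bench-mounted air gun all the way in, keep it in for a moment and let it go so that it springs back. Leave the bottle, jar and beaker around the work standing where they are.

Things in the scene. Friction and masses are not known exactly. Their poses are not given: they have to be found in the camera images.
- filter: Fixed air filter: dark steel base plate 100 x 100 x 10 mm, upright round aluminium housing 48 mm across, black cap on top. Origin: on the bench, on the housing's axis; z up. A stop block sits below the cap on the -x side, 49-67 mm up, out to 32 mm from the axis; a thin pipe on the +x side, 38 mm out, below 51 mm. Place and yaw vary; left or right of the gun.
- cap_top (a point): Centre of the cap's flat top, on its vertical turning axis, 106 mm above the bench. Cap: black round knurled cylinder 52 mm across, 36 mm tall (70-106 mm up); grip it round its side in any direction. A raised aluminium bar (24 mm long, 4 mm high) on its top runs from centre to rim. Its height stays the same as it turns.
- filter_cap (a joint): Turn of the cap (rad), growing clockwise seen from above. Tight against a hard stop at 2.0: the bar on its top then points to the filter's -x, over the stop block. Starts loose, at 0.7 to 1.3. Turns against a steady 0.12 N m and stays where left.
- gun: Pistol-shaped air gun clamped on its side on a fixed steel plate 190 x 190 x 10 mm. Origin: on the bench below the trigger; z up; place and yaw vary. Mid-plane 70 mm up. Barrel (straps 40 mm across) along x at y = +55 mm, nozzle tip at x = +143. Grip x -51 to -19, y +42 to -65, 56-84 mm up. Pipe down at x -35, y -83. Ahead (+x) of the trigger it is free to the plate for y < +30.
- trigger (a joint): Swing of the trigger (rad): 0 out (spring), 0.35 fully squeezed, on its stop. Steel blade on the grip's +x side, 74 mm long, 9 thick, 24 tall (58-82 mm up), on a vertical hinge at gun x -13.5, y +32 mm; free end to -y. Squeezed, it is parallel to the grip, almost touching it. Push it to the grip or pinch both (59 mm over both, 42 squeezed).
- trigger_pad (a point): Place to press: on the trigger's front face (+x side, away from the grip), 50 mm from the hinge, 70 mm above the bench. Moves with the trigger, about 17 mm to the gun's -x over the swing; squeezed it is at gun x -9, y -18 mm. The spring pushes back 3.3 N here at rest, 8 N squeezed; beyond that is the rigid stop.
- reagent_bottle: Bystander: white plastic bottle, 68 mm in diameter and 160 mm tall, loose, standing on the bench beyond the work. Origin: centre of its underside.
- amber_jar: Bystander: amber jar, 72 mm in diameter and 100 mm tall, loose, standing on the bench beyond the work. Origin: centre of its underside.
- beaker: Bystander: open glass beaker, 72 mm in diameter and 90 mm tall, loose, standing on the bench at the robot's left of the work. Origin: centre of its underside.
Things that resemble listed ones, but are neither listed nor needed, are in the scene too. Leave any pink look-alike of the filter alone.

How it is judged (in metres and radians):
On the way, in this order (a step that is already met when the one before it is completed fails the run):
1. the filter cap is screwed tight (at least 1.93 of 2.0 rad) (value of joint filter_cap above 1.93 rad), for 0.2 s.
2. with the cap tight, the trigger is squeezed all the way in (at least 0.31 of 0.35 rad) (value of joint trigger above 0.31 rad and value of joint filter_cap above 1.93 rad), for 0.2 s.
3. the trigger is let go and springs back (value of joint trigger below 0.04 rad), for 0.2 s.
At the end, for the whole second after the job is handed in: The filter cap is tight (joint above 1.93 of 2.0 rad), the trigger has been fully squeezed once the cap was tight and is now back out (below 0.04 rad), and the bottle, jar and beaker stand upright and still within 40 mm of where they began (value of joint filter_cap above 1.93 rad and value of joint trigger below 0.04 rad and distance of each of reagent_bottle, amber_jar, beaker from where it was at the start of the episode below 0.04 m and angle between each of reagent_bottle, amber_jar, beaker's own z axis and vertical below 0.2 rad and linear speed of each of reagent_bottle, amber_jar, beaker below 0.02 m/s); the robot touches nothing.
It fails at once if the trigger is squeezed while the filter cap is still loose (value of joint trigger above 0.15 rad and value of joint filter_cap below 1.85 rad).
It fails at once if the reagent bottle is pushed more than 40 mm away or tipped over (distance of reagent_bottle from where it was at the start of the episode above 0.04 m or angle between reagent_bottle's own z axis and vertical above 0.5 rad).
It fails at once if the amber jar is pushed more than 40 mm away or tipped over (distance of amber_jar from where it was at the start of the episode above 0.04 m or angle between amber_jar's own z axis and vertical above 0.5 rad).
It fails at once if the beaker is pushed more than 40 mm away or tipped over (distance of beaker from where it was at the start of the episode above 0.04 m or angle between beaker's own z axis and vertical above 0.5 rad).
It also fails if it takes over 50 s, if anything falls off the work surface, if the arm or the gripper's body presses on something with over 40 N, if the wrist force passes 120 N, or if a joint passes its speed limit or range.

## Working session

There is one attempt and no reset: what is moved stays moved. The work goes in short steps, Python scripts to look and compute and a shell command to move; the robot and the scene stay as the last step left them, time stands still between calls to the robot, and variables do not carry over. Pictures are saved under pics/ and viewed, at most 10 in all, crops included, and the job is handed in when it is done.

```bash
mkdir -p pics; ls; python3 - <<'E'
from cell import env, imaging
import cv2,numpy as np
o=env.get_obs(); print(o)
for n in("top","side"):
    im=imaging.read_camera(n); cv2.imwrite(f"pics/{n}0.png",im[:,:,::-1]); c=imaging.get_calibration(n); print(n,c)
E
```

```text
pics
{'time_s': 0.0, 'qpos': array([65.61002081, 18.43971919, -4.01230914, 83.1756839 ,  1.29674862,
       78.54160132, -3.26047504]), 'joint_velocities': array([ 0.0628251 ,  0.04261374,  0.03563209, -0.13436111, -0.04234916,
        0.00321755, -0.02525148]), 'effort': array([-1.85166323e-04, -4.91286385e+01, -4.03821990e-01, -3.12527955e+01,
       -6.38072868e-02,  4.36350110e-02,  1.73114868e-04]), 'tool_pos': array([ 0.2764237 , -0.58771055,  0.24044674]), 'tool_rot': array([-1.79888325e+02,  8.57157293e-03,  2.51965707e+01]), 'force': array([0.44597698, 0.07363854, 0.06162769]), 'wrist_torque': array([ 0.04064742, -0.01250476, -0.00290874]), 'grasp_force': 0.0, 'grip_width': 0.08683274929887767}
top {'camera_matrix': array([[492.36846636,   0.        , 276.14537225],
       [  0.        , 492.36846636, 216.65310942],
       [  0.        ,   0.        ,   1.        ]]), 'position': array([0.3271954 , 0.05356045, 1.15648137]), 'attitude': array([ 12.92249531,  -0.14661712, -86.64469466])}
side {'camera_matrix': array([[447.4106586 ,   0.        , 272.65095264],
       [  0.        , 447.4106586 , 204.73109646],
       [  0.        ,   0.        ,   1.        ]]), 'position': array([0.48659807, 0.97845781, 0.99016913]), 'attitude': array([  45.80317524,    0.84962959, -175.44051296])}
```

View pics/top0.png

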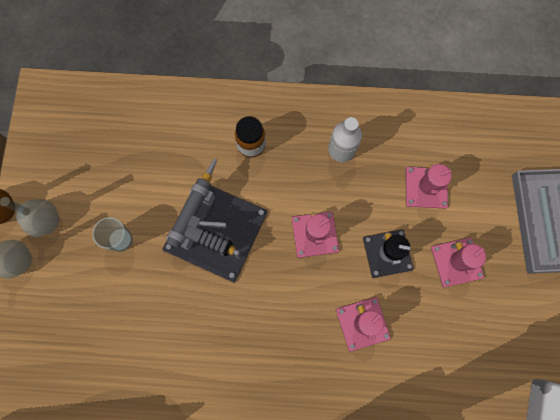

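View pics/side0.png

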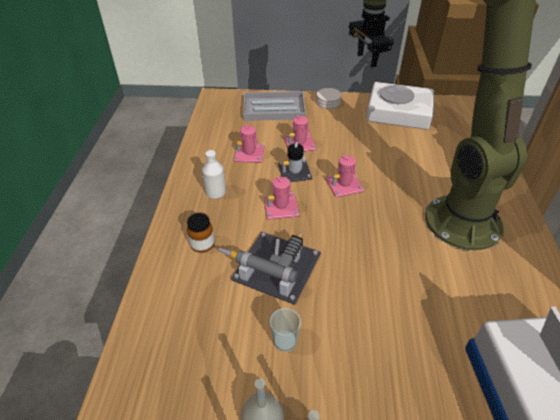

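Both views show the filter candidates. The black-capped one on a dark plate is at top (397,245), with pink look-alikes at (430,180), (318,228), (470,258) and (370,323). I choose the black one. The gun plate is centred at top (215,232). I'll check both in one close crop.

```bash
cat > h.py <<'E'
import numpy as np,cv2
from scipy.spatial.transform import Rotation as Ro
from cell import env, imaging
def cam(n):
    c=imaging.get_calibration(n); return np.array(c["camera_matrix"]),np.array(c["position"]),Ro.from_euler("xyz",c["attitude"],degrees=True).as_matrix()
def ray(c,u,v,z):
    K,p,R=c; d=np.linalg.solve(K,[u,v,1.]); d=R@np.array([d[0],-d[1],-d[2]]); return p+d*(z-p[2])/d[2]
def proj(c,P):
    K,p,R=c; q=R.T@(np.array(P)-p); q=K@np.array([q[0],-q[1],-q[2]]); return q[:2]/q[2]
E
python3 - <<'E'
from h import *
im=cv2.imread("pics/top0.png"); s=cv2.imread("pics/side0.png")
a=cv2.resize(im[165:290,150:270],(480,500),interpolation=cv2.INTER_CUBIC)
b=cv2.resize(im[220:290,350:425],(300,280),interpolation=cv2.INTER_CUBIC)
d=cv2.resize(s[135:190,265:335],(300,220),interpolation=cv2.INTER_CUBIC)
cv2.imwrite("pics/c1.png",np.hstack([a,np.vstack([b,d])]))
c=cam("top")
print("cap",ray(c,397,245,.106)); 
print("gunplate corners",[ray(c,u,v,.01).round(3) for u,v in((194,180),(266,211),(236,279),(165,245))])
print("filter plate",[ray(c,u,v,.01).round(3) for u,v in((364,236),(405,231),(413,270),(373,276))])
E
```

```text
cap [ 0.52064605 -0.1995048   0.106     ]
gunplate corners [array([0.669, 0.271, 0.01 ]), array([0.602, 0.091, 0.01 ]), array([0.436, 0.15 , 0.01 ]), array([0.506, 0.323, 0.01 ])]
filter plate [array([ 0.555, -0.144,  0.01 ]), array([ 0.573, -0.241,  0.01 ]), array([ 0.481, -0.26 ,  0.01 ]), array([ 0.462, -0.167,  0.01 ])]
```

View pics/c1.png

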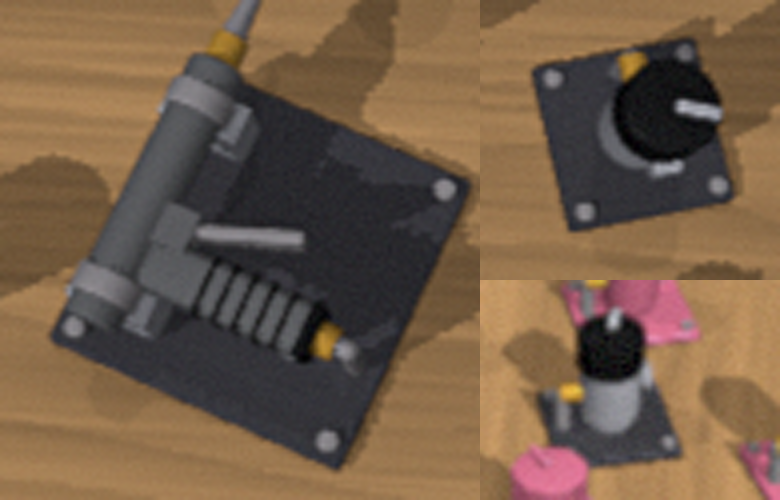

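The crop shows the black cap centred at about top (396.7,247), with its bar pointing image-right. The stop block is image-down and the brass pipe image-up, so filter yaw is about 12° and the cap needs roughly 63° more. On the gun, the trigger blade's hinge is at (199,223) and its tip at (226,225). Next I move above the cap.

```bash
python3 -m crank '[{"x":0.045,"y":-0.03},{"x":0.09,"y":-0.06},{"x":0.14,"y":-0.09},{"x":0.19,"y":-0.12},{"x":0.24,"y":-0.154},{"x":0.29,"y":-0.186},{"x":0.34,"y":-0.218},{"x":0.386,"y":-0.247},{"x":0.386,"y":-0.247},{"x":0.386,"y":-0.247},{"x":0.386,"y":-0.247},{"x":0.386,"y":-0.247}]' 0.087 40
python3 - <<'E'
from h import *
c=cam("wrist"); im=imaging.read_camera("wrist"); cv2.imwrite("pics/w1.png",im[:,:,::-1])
o=env.get_obs(); print(o["time_s"],o["tool_pos"],o["tool_rot"],o["qpos"],o["force"]); print(c[1],proj(c,[.521,-.2,.106]))
E
```

```text
0.15 [ 0.27655839 -0.58781089  0.2407292 ] [-1.79917689e+02  5.72300517e-03  2.52029712e+01] [65.60792261 18.42911314 -4.01669425 83.15723363  1.29610979 78.54124561
 -3.25979273] [ 0.52937919  0.42903137 -0.4735421 ]
[ 0.34396092 -0.55590151  0.38384657] [-171.0700773  -480.69545135]invalid input
```

View pics/w1.png

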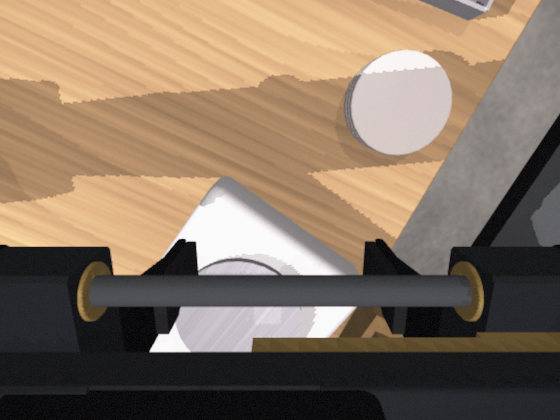

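The picture is of the start pose, because the call was refused. The rows probably need all four keys.

```bash
python3 -m crank '[{"x":0.045,"y":-0.03,"z":0,"turn":0},{"x":0.09,"y":-0.06,"z":0,"turn":0},{"x":0.14,"y":-0.09,"z":0,"turn":0},{"x":0.19,"y":-0.12,"z":0,"turn":0},{"x":0.24,"y":-0.154,"z":0,"turn":0},{"x":0.29,"y":-0.186,"z":0,"turn":0},{"x":0.34,"y":-0.218,"z":0,"turn":0},{"x":0.35,"y":-0.24,"z":0,"turn":0},{"x":0.35,"y":-0.247,"z":0,"turn":0},{"x":0.35,"y":-0.247,"z":0,"turn":0},{"x":0.35,"y":-0.247,"z":0,"turn":0}]' 0.086 40
python3 - <<'E'
from h import *
c=cam("wrist"); im=imaging.read_camera("wrist"); cv2.imwrite("pics/w2.png",im[:,:,::-1])
o=env.get_obs(); print(o["time_s"],o["tool_pos"],o["tool_rot"],o["qpos"],o["force"]); print(c[1],proj(c,[.521,-.2,.106]))
E
```

```text
time_s: 1.52
tool_pos: [0.4873, -0.218, 0.2415]
tool_rot: [180.0, 0.0, 25.0]
force: [-0.7, -0.8, -0.4]
grip_width: 0.0861
grasp_force: 0.0
1.575 [ 0.48753728 -0.21772286  0.24152126] [1.79972815e+02 1.96736735e-02 2.50032425e+01] [ 40.72603124   5.26837793 -20.69945515  99.03595678   1.95068471
  76.03642145 -45.36080813] [-0.00281204 -0.64740942  0.84795791]
[ 0.55484148 -0.18603967  0.38477028] [277.6601839  157.67039568]
```

View pics/w2.png

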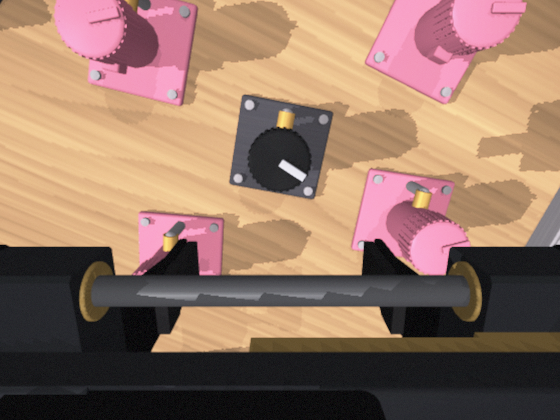

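The black cap is at wrist (280,159), within 2 px of the prediction. Its bar points to (305,178), and the pink filters flank it. I'll work out the exact shift.

```bash
python3 - <<'E'
from h import *
im=cv2.imread("pics/w2.png"); c=cam("wrist")
m=(im.max(2)<45).astype(np.uint8); m[:,:247]=0; m[:,315:]=0; m[:122]=0; m[200:]=0
m=cv2.morphologyEx(m,cv2.MORPH_OPEN,np.ones((5,5)))
cs,_=cv2.findContours(m,cv2.RETR_EXTERNAL,cv2.CHAIN_APPROX_NONE); k=max(cs,key=cv2.contourArea)
(u,v),r=cv2.minEnclosingCircle(k); print(u,v,r)
u2,v2=280,159
P=ray(c,u,v,.1); Q=ray(c,u2,v2,.106); b=ray(c,305,178,.11)-Q; print(P,Q,np.degrees(np.arctan2(b[1],b[0])))
print("r pix pred",np.linalg.norm(proj(c,Q+[.026,0,0])-proj(c,Q)))
# filter plate corner bolts -> yaw
B=[ray(c,*p,.012) for p in((249,104),(323,119),(308,191),(238,178))]
print(np.mean(B,0),[np.degrees(np.arctan2(*(B[i]-B[j])[1::-1])) for i,j in((0,3),(1,2))])
o=env.get_obs();R=Ro.from_euler("xyz",o["tool_rot"],degrees=True).as_matrix()
print(R.T@(np.array([*Q[:2],.094])-o["tool_pos"]))
E
```

```text
303.5 156.0 15.403021812438965
[ 0.53092066 -0.2191499   0.1       ] [ 0.5209899  -0.20190831  0.106     ] -101.27476901351875
r pix pred 32.17138302191513
[ 0.5191493  -0.20226918  0.012     ] [np.float64(14.781614829220805), np.float64(14.74594585825537)]
[ 0.03705255 -0.00026305  0.14750844]
```

```bash
python3 -m crank '[{"x":0.0365,"y":0,"z":0.03,"turn":0},{"x":0.0365,"y":0,"z":0.08,"turn":0},{"x":0.0365,"y":0,"z":0.11,"turn":0},{"x":0.0365,"y":0,"z":0.13,"turn":0},{"x":0.0365,"y":0,"z":0.147,"turn":0},{"x":0.0365,"y":0,"z":0.147,"turn":0},{"x":0.0365,"y":0,"z":0.147,"turn":0}]' 0.086 40
python3 -m crank '[{"x":0,"y":0,"z":0,"turn":0},{"x":0,"y":0,"z":0,"turn":0},{"x":0,"y":0,"z":0,"turn":0},{"x":0,"y":0,"z":0,"turn":0},{"x":0,"y":0,"z":0,"turn":0}]' 0.04 40
```

```text
time_s: 2.45
tool_pos: [0.5219, -0.2006, 0.0954]
tool_rot: [179.9, -0.1, 25.2]
force: [-0.4, -0.0, 1.0]
grip_width: 0.0858
grasp_force: 0.0
time_s: 3.08
tool_pos: [0.5218, -0.2012, 0.0948]
tool_rot: [179.9, -0.0, 25.2]
force: [3.3, -2.2, -1.0]
grip_width: 0.0508
grasp_force: 40.0
```

Gripped. Now turn clockwise by about 1.12 rad, plus a little over.

```bash
python3 -m crank '[{"x":0,"y":0,"z":0,"turn":0.15},{"x":0,"y":0,"z":0,"turn":0.3},{"x":0,"y":0,"z":0,"turn":0.45},{"x":0,"y":0,"z":0,"turn":0.6},{"x":0,"y":0,"z":0,"turn":0.75},{"x":0,"y":0,"z":0,"turn":0.9},{"x":0,"y":0,"z":0,"turn":1.0},{"x":0,"y":0,"z":0,"turn":1.06},{"x":0,"y":0,"z":0,"turn":1.06}]'
python3 -c "
from h import *
o=env.get_obs();print(o['wrist_torque'],o['force'],o['qpos'][6])"
```

```text
time_s: 4.2
tool_pos: [0.5214, -0.2049, 0.0948]
tool_rot: [179.8, -0.3, -35.7]
force: [1.9, -9.5, -3.7]
grip_width: 0.0509
grasp_force: 40.0
[-1.75721596 -0.53754236 -0.05413447] [ 1.85118516 -9.50073734 -3.70283744] -110.54593269251386
```

```bash
python3 -m crank '[{"x":0,"y":0,"z":0,"turn":0.06},{"x":0,"y":0,"z":0,"turn":0.1},{"x":0,"y":0,"z":0,"turn":0.14},{"x":0,"y":0,"z":0,"turn":0.17},{"x":0,"y":0,"z":0,"turn":0.17},{"x":0,"y":0,"z":0,"turn":0.17}]'
python3 -c "
from h import *
o=env.get_obs();print(o['wrist_torque'],o['force'],o['qpos'][6])"
```

```text
time_s: 4.95
tool_pos: [0.5205, -0.2049, 0.0948]
tool_rot: [179.7, -0.3, -45.2]
force: [-0.5, -8.8, -0.7]
grip_width: 0.0508
grasp_force: 40.0
[-1.95517268  0.17861679  1.20571422] [-0.52611718 -8.7863526  -0.65965112] -119.82068331068028
```

The twist torque jumped to 1.2 N m, so the cap is on its stop. Release, rise and check.

```bash
python3 -m crank '[{"x":0,"y":0,"z":0,"turn":0.17},{"x":0,"y":0,"z":0,"turn":0},{"x":0,"y":0,"z":0,"turn":0},{"x":0,"y":0,"z":-0.02,"turn":0},{"x":0,"y":0,"z":-0.06,"turn":0},{"x":-0.03,"y":0,"z":-0.11,"turn":0},{"x":-0.06,"y":0,"z":-0.15,"turn":0},{"x":-0.06,"y":0,"z":-0.15,"turn":0},{"x":-0.06,"y":0,"z":-0.15,"turn":0}]' 0.086
python3 - <<'E'
from h import *
c=cam("wrist"); im=imaging.read_camera("wrist"); bgr=im[:,:,::-1].copy()
u,v=proj(c,[.52,-.202,.106]).astype(int); print(u,v)
a=bgr[max(0,v-70):v+70,max(0,u-90):u+90]; 
t=imaging.read_camera("top")[:,:,::-1]
b=t[175:285,150:270]
cv2.imwrite("pics/c2.png",np.hstack([cv2.resize(a,(390,400)),cv2.resize(b,(400,400))])); print(a.shape,env.get_obs()["tool_pos"])
# bar
g=a.min(2); m=((g>150)&(a.max(2).astype(int)-g<30)).astype(np.uint8)
n,l,s,ce=cv2.connectedComponentsWithStats(m)
off=[max(0,u-90),max(0,v-70)]
for i in range(1,n):
    if s[i,4]>40:
        q=ce[i]+off; w=ray(c,*q,.11)-[.52,-.202,.11]; print(q,s[i,4],w,np.degrees(np.arctan2(w[1],w[0])))
E
```

```text
time_s: 6.08
tool_pos: [0.4788, -0.1576, 0.2441]
tool_rot: [180.0, 0.0, -45.4]
force: [-0.4, 0.3, -0.3]
grip_width: 0.0859
grasp_force: 0.0
283 128
(140, 180, 3) [ 0.47849877 -0.15777667  0.24301478]
[269.58333333  70.88333333] 60 [ 3.84281008e-02 -2.34731597e-02 -1.38777878e-17] -31.41797061039021
[334.81578947 111.36842105] 76 [-1.92836018e-02 -3.83040399e-02 -1.38777878e-17] -116.72229251836568
[298.70472441 138.25590551] 254 [-1.38427833e-02 -3.47881690e-03 -1.38777878e-17] -165.8931865324861
[233.13432836 138.79104478] 67 [ 2.36710864e-02  3.41398312e-02 -1.38777878e-17] 55.264229808195495
[296.06451613 175.25806452] 62 [-3.39095508e-02  1.93484556e-02 -1.38777878e-17] 150.2913451309428
```

View pics/c2.png

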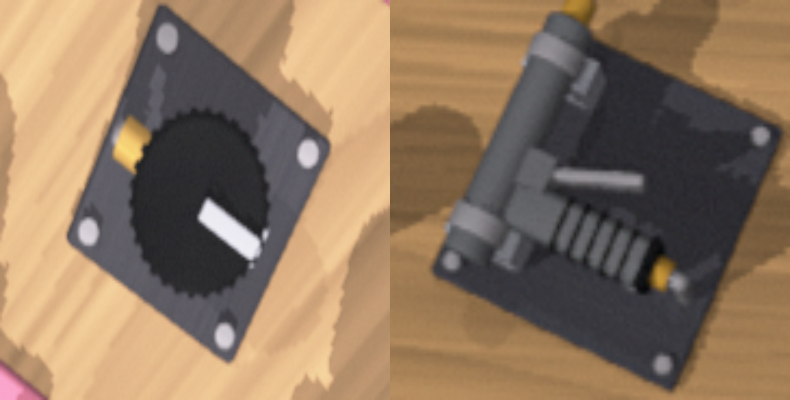

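The bar now points to −165.9° against an expected −165.3°, so the cap is tight. Next I work out the gun pose from the top view and the shift to a close look.

```bash
python3 - <<'E'
from h import *
c=cam("top")
h=ray(c,199.5,224,.082); t=ray(c,225.9,224.8,.082); print(h,t)
# bolts of plate
f=lambda u,v:ray(c,150+(u-390)*.3,175+v*.275,.012)
B=[f(760,135),f(662,364),f(452,260)]; print(B)
g=B[0]-B[1]; yaw=np.arctan2(g[1],g[0]); e=B[1]-B[2]; print(np.degrees([yaw,np.arctan2(e[1],e[0])+np.pi/2]))
yaw=np.radians(-20); ex=np.array([np.cos(yaw),np.sin(yaw)]); ey=np.array([-ex[1],ex[0]])
print("blade angle in gun", np.degrees(np.arctan2((t-h)[1],(t-h)[0]))+20)
# tip: hinge(-13.5,32), blade ctr line at 74mm, swing .35 out
a=-np.pi/2+.35; tip=np.array([-13.5+74*np.cos(a),32+74*np.sin(a)])/1e3
O=t[:2]-tip[0]*ex-tip[1]*ey; print("tip gun",tip,"origin",O)
pc=((B[0]+B[2])/2)[:2]-O; print("plate ctr in gun",pc@ex,pc@ey)
P=O+ex*-.028+ey*-.018; print("pinch",P)
V=P-.05*np.array([np.cos(np.radians(70)),np.sin(np.radians(70))])
o=env.get_obs();R=Ro.from_euler("xyz",o["tool_rot"],degrees=True).as_matrix()
print("view",V,R.T@(np.array([*V,.24])-o["tool_pos"]))
E
```

```text
[0.54657819 0.23491489 0.082     ] [0.54823729 0.17600141 0.082     ]
[array([0.59845516, 0.10278534, 0.012     ]), array([0.44445335, 0.16107259, 0.012     ]), array([0.50270265, 0.31416943, 0.012     ])]
[-20.73086516 -20.83049664]
blade angle in gun -68.38688918042342
tip gun [ 0.01187444 -0.03751358] origin [0.54990936 0.21531394]
plate ctr in gun 0.0029673997386951262 -0.006195262160007544
pinch [0.51744161 0.20797603]
view [0.5003406 0.1609914] [-0.21148471 -0.23950579  0.00322975]
```

```bash
python3 -m crank '[{"x":-0.01,"y":-0.01,"z":0,"turn":-0.18},{"x":-0.03,"y":-0.035,"z":0,"turn":-0.36},{"x":-0.05,"y":-0.06,"z":0,"turn":-0.54},{"x":-0.07,"y":-0.085,"z":0,"turn":-0.72},{"x":-0.09,"y":-0.11,"z":0,"turn":-0.9},{"x":-0.115,"y":-0.135,"z":0,"turn":-1.08},{"x":-0.14,"y":-0.16,"z":0,"turn":-1.26},{"x":-0.165,"y":-0.19,"z":0,"turn":-1.44},{"x":-0.19,"y":-0.22,"z":0,"turn":-1.62},{"x":-0.211,"y":-0.239,"z":0,"turn":-1.8},{"x":-0.211,"y":-0.239,"z":0,"turn":-1.95},{"x":-0.211,"y":-0.239,"z":0,"turn":-2.0}]'
python3 -m crank '[{"x":0,"y":0,"z":0,"turn":0},{"x":0,"y":0,"z":0,"turn":0},{"x":0,"y":0,"z":0,"turn":0}]'
python3 - <<'E'
from h import *
c=cam("wrist"); im=imaging.read_camera("wrist")[:,:,::-1].copy()
y=np.radians(-20.8); ex=np.array([np.cos(y),np.sin(y)]); ey=np.array([-ex[1],ex[0]]); O=np.array([.55,.2153])
cv2.imwrite("pics/w3.png",im)
for n,p in dict(hinge=(-.0135,.032,.082),tip=(.0119,-.0375,.082),pad=(.0075,-.016,.082),grip1=(-.051,-.065,.07),pipe=(-.035,-.083,.07)).items():
    print(n,proj(c,[*(O+p[0]*ex+p[1]*ey),p[2]]))
o=env.get_obs();print(o["tool_pos"],o["tool_rot"],o["qpos"])
E
```

```text
time_s: 7.68
tool_pos: [0.5001, 0.1607, 0.2428]
tool_rot: [-179.8, 0.1, 69.4]
force: [0.2, -0.7, 0.1]
grip_width: 0.0861
grasp_force: 0.0
time_s: 8.05
tool_pos: [0.5004, 0.1604, 0.2442]
tool_rot: [-180.0, 0.0, 69.3]
force: [-0.1, -0.4, 0.7]
grip_width: 0.0863
grasp_force: 0.0
hinge [295.37640639  79.59884536]
tip [322.33271266 161.06051479]
pad [318.23435527 136.95304354]
grip1 [254.62944821 187.72310013]
pipe [271.33125218 205.70951821]
[0.50039925 0.1604578  0.24432762] [-1.79984556e+02  1.09368342e-02  6.92739316e+01] [ 11.28289261   5.00745266 -33.59531242  99.48033282   2.84586622
  76.38034441 -43.60914269]
```

View pics/w3.png

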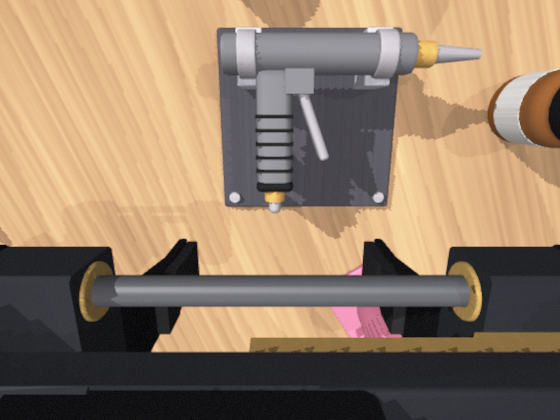

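The gun picture shows the blade tip at (323,157), the grip at columns 257–292 and the end pipe at (275,207). That puts the gun about 2 mm further +x and 3 mm further +y than estimated. I'll pinch grip and trigger together.

```bash
python3 - <<'E'
from h import *
c=cam("wrist")
y=np.radians(-20.8); ex=np.array([np.cos(y),np.sin(y)]); ey=np.array([-ex[1],ex[0]]); O=np.array([.55,.2153])
for q,z in(((257,150),.07),((292,150),.07),((274.5,150),.084),((323,157),.082),((312,137),.082)):
    d=ray(c,*q,z)[:2]-O; print(q,d@ex,d@ey)
O=O+.002*ex+.003*ey
P=O-.024*ex-.018*ey
o=env.get_obs();R=Ro.from_euler("xyz",o["tool_rot"],degrees=True).as_matrix()
print(P,R.T@(np.array([*P,.07])-o["tool_pos"]))
E
```

```text
(257, 150) -0.048062404853012344 -0.028845280088880352
(292, 150) -0.015301186993396396 -0.028809385485213713
(274.5, 150) -0.031459573923225605 -0.02730341051094894
(323, 157) 0.012417604308357068 -0.03376437440426992
(312, 137) 0.00197807851603639 -0.015984650963204748
[0.52410723 0.20908997] [0.05390839 0.00500971 0.17431599]
```

```bash
python3 -m crank '[{"x":0.03,"y":0.006,"z":0.01,"turn":0},{"x":0.054,"y":0.006,"z":0.02,"turn":0},{"x":0.054,"y":0.006,"z":0.05,"turn":0},{"x":0.054,"y":0.006,"z":0.08,"turn":0},{"x":0.054,"y":0.006,"z":0.1,"turn":0},{"x":0.054,"y":0.006,"z":0.125,"turn":0},{"x":0.054,"y":0.006,"z":0.15,"turn":0},{"x":0.054,"y":0.006,"z":0.174,"turn":0},{"x":0.054,"y":0.006,"z":0.174,"turn":0},{"x":0.054,"y":0.006,"z":0.174,"turn":0}]' 0.086 30
python3 - <<'E'
from h import *
cv2.imwrite("pics/w4.png",np.hstack([cv2.resize(imaging.read_camera("wrist")[:,:,::-1],(400,300)),cv2.resize(imaging.read_camera("side")[190:310,200:360,::-1],(400,300))]))
E
```

```text
time_s: 9.35
tool_pos: [0.5258, 0.2093, 0.0716]
tool_rot: [179.9, -0.1, 69.3]
force: [0.6, 0.1, 1.4]
grip_width: 0.0861
grasp_force: 0.0
```

View pics/w4.png

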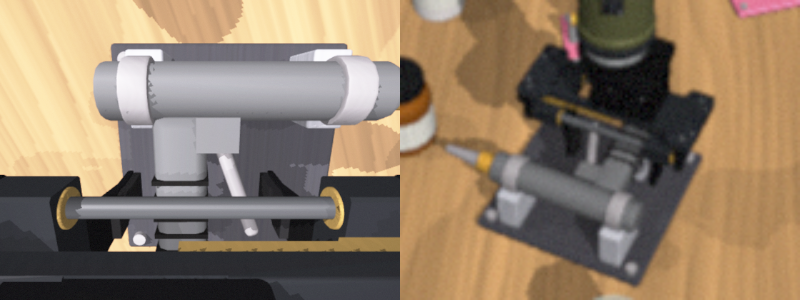

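The fingers straddle the grip and blade with no contact. Now squeeze while shifting about 6 mm toward gun −x.

```bash
python3 -m crank '[{"x":0,"y":-0.002,"z":0,"turn":0},{"x":0,"y":-0.005,"z":0,"turn":0},{"x":0,"y":-0.006,"z":0,"turn":0},{"x":0,"y":-0.006,"z":0,"turn":0},{"x":0,"y":-0.006,"z":0,"turn":0},{"x":0,"y":-0.006,"z":0,"turn":0},{"x":0,"y":-0.006,"z":0,"turn":0},{"x":0,"y":-0.006,"z":0,"turn":0}]' 0.03 35
```

```text
time_s: 10.45
tool_pos: [0.5183, 0.2097, 0.0708]
tool_rot: [-179.9, 0.2, 69.2]
force: [-2.9, -5.1, 5.6]
grip_width: 0.0414
grasp_force: 35.0
```

The opening is 41.4 mm, so the trigger is fully squeezed. Hold briefly, then release and retreat.

```bash
python3 -m crank '[{"x":0,"y":0,"z":0,"turn":0},{"x":0,"y":0,"z":0,"turn":0},{"x":0,"y":0,"z":0,"turn":0},{"x":0,"y":0,"z":0,"turn":0}]' 
python3 -m crank '[{"x":0,"y":0.003,"z":0,"turn":0},{"x":0,"y":0.006,"z":0,"turn":0},{"x":0,"y":0.006,"z":0,"turn":0},{"x":0,"y":0.006,"z":0,"turn":0},{"x":0,"y":0.006,"z":-0.03,"turn":0},{"x":0,"y":0.006,"z":-0.07,"turn":0},{"x":-0.03,"y":0.006,"z":-0.12,"turn":0},{"x":-0.054,"y":0.006,"z":-0.17,"turn":0},{"x":-0.054,"y":0.006,"z":-0.17,"turn":0},{"x":-0.054,"y":0.006,"z":-0.17,"turn":0},{"x":-0.054,"y":0.006,"z":-0.17,"turn":0}]' 0.086
python3 - <<'E'
from h import *
t=imaging.read_camera("top")[:,:,::-1]; w=imaging.read_camera("wrist")[:,:,::-1]
cv2.imwrite("pics/f.png",np.hstack([cv2.resize(w,(400,300)),cv2.resize(t,(400,300))]))
E
```

```text
time_s: 10.95
tool_pos: [0.5183, 0.2097, 0.0708]
tool_rot: [-179.9, 0.2, 69.2]
force: [-3.2, -5.2, 6.5]
grip_width: 0.0412
grasp_force: 35.0
time_s: 12.32
tool_pos: [0.5049, 0.1589, 0.2388]
tool_rot: [-179.8, 0.1, 69.4]
force: [0.1, 0.6, -1.0]
grip_width: 0.0862
grasp_force: 0.0
```

View pics/f.png

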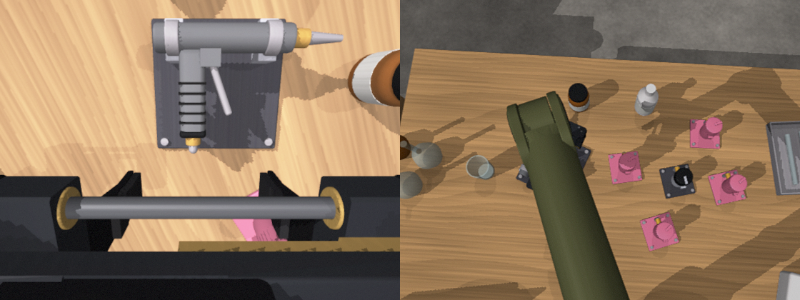

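The trigger has sprung back out (tip at wrist (227,112)), the cap's bar still points to the stop, and the bystanders have not moved. Handing in.

```bash
python3 -c "
from cell import env
print(env.sign_off())"
```

```text
the job is handed in; nothing more can be done
None
```

I screwed the cap down to its stop, then squeezed the trigger fully and let it spring back; the bottle, jar and beaker did not move, and the job is handed in (sign-off gave no verdict).

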